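# Set the glued hulls in the spring press

### The job

The deckhouses have just been glued onto the little hulls: swing the press's brass lock lever its quarter turn to open, pull out the tray by its handle, stand every hull upright on the tray floor, and push the tray fully home. Then swing the lock lever fully back to closed, and only after that wind the tension wheel clockwise until it pulls firm, with its pointer between the two steel pins and not past them. Do not disturb the other things on the desk.

Things in the scene. Friction and masses are not known exactly. Their poses are not given: they have to be found in the camera images.
- press: low wooden glue press fixed to the desk (all sizes here and below in mm), 150 (x) by 250 (y) by 68 high (top of the deck). Origin: centre of its underside on the desk; its front, where the tray comes out, faces its -x (roughly to the robot), y to its left, z up. On the deck stand the tension wheel (centre at x +5, y -55) and the lock lever (pivot at x +10, y +85). Inside clearance over the tray floor 40.
- tray (a joint): slide of the press's tray, m: 0 fully home, grows as it is pulled out along the press's -x, 0.09 at its stop. Slides with about 1.5 N of friction and stays where left. It counts as out from 0.075, and as home below 0.006.
- tray_floor (a point): centre of the tray's inner floor, on its upper surface (16 above the desk), moves with the tray; axes as the press's. Inner floor 128 (x) by 218 (y); side and back walls rise 14 above the floor, the front panel 36 above it with its inner face at x -64. With the tray fully out the front 84 or so of the floor (x -64 to +18) is clear of the deck above.
- tray_handle (a point): middle of the brass bar handle on the tray's front, 42 above the desk; bar 10 thick, straight for 90 along the press's y, its centre line 40 in front of the tray's front face; free below. Moves with the tray.
- lock (a joint): quarter-turn lock lever, rad: 0 open (lever points to the press's front, -x), pi/2 closed (lever points along the press's -y, towards the wheel), counterclockwise seen from above, stops at both ends. Starts closed. Counts as closed from 1.40 and as open below 0.15. Friction 0.08 N m, stays where left.
- lock_pivot (a point): on the vertical hinge axis of the lock lever, at the lever bar's mid height (93 above the desk).
- lock_tip (a point): point on the lock lever 55 from the pivot at mid height (93 above the desk). Lever: brass bar 12 wide, 20 high (83 to 103 above the desk), reaching 70 from the pivot.
- wheel (a joint): tension wheel, rad: 0 slack, grows as it is wound clockwise seen from above, hard stop at 3.4. The pointer points straight to the press's front (-x) at 2.6; at value q it points (2.6 - q) counterclockwise of that, seen from above. Between 2.3 and 2.9 (the pins' directions) it is firm. Turning takes 0.13 N m of friction plus a spring of 0.045 N m per rad: 0.13 when slack, about 0.25 at firm, 0.28 at the stop; it stays where left. If wound too far it can be turned back.
- wheel_grip (a point): on the wheel's vertical axis, 104 above the desk, at the height to grip. Wheel: brass, 72 diameter, rim top 88 above the desk, with a raised wooden bar across it 56 long, 14 wide, from 88 to 114 above the desk. The bar lies along the pointer's line; a dark steel pointer sticks out to 53 from the axis, on the half of the bar that has a bone inlay. Two steel pins 12 high stand on the deck 60 from the axis, at 0.3 rad either side of the straight front direction.
- hull1: small black ship hull with a pale pine deckhouse; all alike, some may be absent. Hull 58 long, 32 wide, 12 high, flat-bottomed, weighted low; deckhouse a block 26 long, 14 wide, 16 high on the deck (top 28 above the underside). About 40 g. Origin: centre of the underside, below the deckhouse's centre; x to the pointed bow (bow +30, stern -28), z up. Pinch it from above by the deckhouse; it may point any way in the tray.
- hull2: small black ship hull with a pale pine deckhouse; all alike, some may be absent. Hull 58 long, 32 wide, 12 high, flat-bottomed, weighted low; deckhouse a block 26 long, 14 wide, 16 high on the deck (top 28 above the underside). About 40 g. Origin: centre of the underside, below the deckhouse's centre; x to the pointed bow (bow +30, stern -28), z up. Pinch it from above by the deckhouse; it may point any way in the tray.
- hull3: small black ship hull with a pale pine deckhouse; all alike, some may be absent. Hull 58 long, 32 wide, 12 high, flat-bottomed, weighted low; deckhouse a block 26 long, 14 wide, 16 high on the deck (top 28 above the underside). About 40 g. Origin: centre of the underside, below the deckhouse's centre; x to the pointed bow (bow +30, stern -28), z up. Pinch it from above by the deckhouse; it may point any way in the tray.
- hull4: small black ship hull with a pale pine deckhouse; all alike, some may be absent. Hull 58 long, 32 wide, 12 high, flat-bottomed, weighted low; deckhouse a block 26 long, 14 wide, 16 high on the deck (top 28 above the underside). About 40 g. Origin: centre of the underside, below the deckhouse's centre; x to the pointed bow (bow +30, stern -28), z up. Pinch it from above by the deckhouse; it may point any way in the tray.
- tweezers1: bystander: brass tweezers with bent tips, 120 long, 8 high, lying flat. Origin: centre of the underside; leave alone.
- tweezers2: bystander: a second such pair of tweezers; leave alone.
- probe: bystander: bone-handled probe, 125 long, 12 thick, lying flat; leave alone.
- bottle: bystander: clear glass bottle 240 long, 76 diameter, lying in its slotted oak stand (one unit, 112 high); origin under the stand's centre; leave alone.
- glue_jar: bystander: glue jar, 44 diameter, 50 high; leave alone.
- cork_block: bystander: cork block 80 by 50 by 30; leave alone.
Mind the look-alikes: they are no part of the job. What is shaped like the hull3 but red is not meant. What is shaped like the hull2 but orange is not meant.

How it is judged:
On the way, in this order (a step that is already met when the one before it is completed fails the run):
1. the lock lever is turned to open, the tray not yet pulled out (value of joint lock below 0.15 rad and value of joint tray below 0.05 m), for 0.2 s.
2. the tray is pulled out (value of joint tray above 0.075 m), for 0.2 s.
3. every hull stands upright on the floor of the pulled-out tray (x of hull1 in the frame of tray_floor between -0.064 and 0.064 m and y of hull1 in the frame of tray_floor between -0.11 and 0.11 m and z of hull1 in the frame of tray_floor between -0.006 and 0.006 m and angle between each of hull1, hull2, hull3, hull4's own z axis and vertical below 0.2 rad and x of hull2 in the frame of tray_floor between -0.064 and 0.064 m and y of hull2 in the frame of tray_floor between -0.11 and 0.11 m and z of hull2 in the frame of tray_floor between -0.006 and 0.006 m and x of hull3 in the frame of tray_floor between -0.064 and 0.064 m and y of hull3 in the frame of tray_floor between -0.11 and 0.11 m and z of hull3 in the frame of tray_floor between -0.006 and 0.006 m and x of hull4 in the frame of tray_floor between -0.064 and 0.064 m and y of hull4 in the frame of tray_floor between -0.11 and 0.11 m and z of hull4 in the frame of tray_floor between -0.006 and 0.006 m and value of joint tray above 0.03 m), for 0.2 s.
4. the tray is pushed home with every hull in it, the lock still open (x of hull1 in the frame of tray_floor between -0.064 and 0.064 m and y of hull1 in the frame of tray_floor between -0.11 and 0.11 m and z of hull1 in the frame of tray_floor between -0.006 and 0.006 m and angle between each of hull1, hull2, hull3, hull4's own z axis and vertical below 0.2 rad and x of hull2 in the frame of tray_floor between -0.064 and 0.064 m and y of hull2 in the frame of tray_floor between -0.11 and 0.11 m and z of hull2 in the frame of tray_floor between -0.006 and 0.006 m and x of hull3 in the frame of tray_floor between -0.064 and 0.064 m and y of hull3 in the frame of tray_floor between -0.11 and 0.11 m and z of hull3 in the frame of tray_floor between -0.006 and 0.006 m and x of hull4 in the frame of tray_floor between -0.064 and 0.064 m and y of hull4 in the frame of tray_floor between -0.11 and 0.11 m and z of hull4 in the frame of tray_floor between -0.006 and 0.006 m and value of joint tray below 0.006 m and not (value of joint lock above 1.4 rad)), for 0.2 s.
5. the lock lever is turned to closed while the wheel is still slack (value of joint tray below 0.006 m and value of joint lock above 1.4 rad and value of joint wheel below 1.5 rad), for 0.2 s.
6. the tension wheel is wound to firm (value of joint tray below 0.006 m and value of joint lock above 1.4 rad and value of joint wheel between 2.3 and 2.9 rad), for 0.3 s.
At the end, for the whole second after the job is handed in: Every hull present stands upright (within 0.2 rad) on the tray floor, at rest; the tray is home (within 6 mm), the lock lever is closed (over 1.40 rad), the wheel stands between 2.3 and 2.9 rad, its pointer between the pins (all of step 6 and x of hull1 in the frame of tray_floor between -0.064 and 0.064 m and y of hull1 in the frame of tray_floor between -0.11 and 0.11 m and z of hull1 in the frame of tray_floor between -0.006 and 0.006 m and angle between each of hull1, hull2, hull3, hull4's own z axis and vertical below 0.2 rad and x of hull2 in the frame of tray_floor between -0.064 and 0.064 m and y of hull2 in the frame of tray_floor between -0.11 and 0.11 m and z of hull2 in the frame of tray_floor between -0.006 and 0.006 m and x of hull3 in the frame of tray_floor between -0.064 and 0.064 m and y of hull3 in the frame of tray_floor between -0.11 and 0.11 m and z of hull3 in the frame of tray_floor between -0.006 and 0.006 m and x of hull4 in the frame of tray_floor between -0.064 and 0.064 m and y of hull4 in the frame of tray_floor between -0.11 and 0.11 m and z of hull4 in the frame of tray_floor between -0.006 and 0.006 m and linear speed of each of hull1, hull2, hull3, hull4 below 0.02 m/s); the robot touches nothing.
It fails at once if tweezers or probe shifted by more than 60 mm (distance of any of tweezers1, tweezers2, probe from where it was at the start of the episode above 0.06 m).
It fails at once if the bottle in its stand shifted by more than 40 mm (distance of bottle from where it was at the start of the episode above 0.04 m).
It fails at once if the glue jar or the cork block shifted by more than 50 mm (distance of any of glue_jar, cork_block from where it was at the start of the episode above 0.05 m).
Of hull1, hull2, hull3, hull4 only 2 to 4 are there at a start; the rules pass over those that are not, and their reading is None.
At some moment in a run one of hull1, hull2, hull3, hull4 may be knocked a few centimetres aside while the robot is not near it.
Once in a run the grip may slacken for a moment while it holds something.
It also fails if it takes over 210 s, if anything falls off the work surface, if the arm or the gripper's body presses on something with over 40 N, if the wrist force passes 120 N, or if a joint passes its speed limit or range.

### The arm

A 6-joint arm with a two-finger parallel gripper is mounted at the origin on the work surface. World frame = base frame: x ahead of the robot, y to its left, z up, the work surface at z = 0. Lengths are in m, angles in rad, forces in N, time in s.
With the tool pointing down it reaches from about 0.425 to 0.925 m from the base axis. Payload 12.5 kg.
Tool frame: the origin (TCP) lies between the finger pads; the fingertips stand 17 mm ahead of it and the grasp point (between the pads) lies 2 mm behind it; z points along the fingers, y is the line along which they close (so a half turn about z gives the same grasp; the last joint's range is limited). The gripper opens to 85 mm and grips with 20 to 120 N. Pads are 22 mm wide; open, the fingers measure 114 mm over their backs; the gripper's body (76 mm by 85 mm) begins 54 mm behind the grasp point. The pads swing forward as they close: fully open they stand 13 mm farther back than shut.
Start: joints at [-1.411, 0.491, 1.559, -0, 1.092, -0.106], TCP at [0.164, -0.603, 0.248] pointing down, gripper open.
Joint ranges: [-3.1, 3.1], [-0.84, 2.19], [0.05, 2.79], [-1.13, 4.28], [0.06, 2.93], [-2.69, 2.69]. Speed limits (rad/s): [2.22, 2.22, 2.79, 3.14, 3.14, 3.14].

### API

Orientations are given as [roll, pitch, yaw] about the fixed x, y, z axes, in that order (R = Rz(yaw) Ry(pitch) Rx(roll)).
In Python, from plant import arm, capture, calibration, get_time_s, get_joint_positions, get_qvel, get_joint_torque, get_tcp_pos, get_orientation, get_wrist_force, get_torque, get_gripper_width, get_gripper_force gives the robot as it stands. The module is installed in compiled form; this text tells all that it offers. Calls block until the motion is done:
- arm.move_pose(position, orientation): joint-space move of the TCP to a pose.
- arm.servo_line(position, orientation=None, vel=0.15, stop_force=None): straight line of the TCP; orientation=None keeps the orientation; vel is the mean speed in m/s. With stop_force (N) it stops when the force on the tool has changed by that much, and returns True; else False.
- arm.set_joints(angles): joint-space move.
- arm.grip(opening, grip_force=None): opening from 0.0 (shut) to 1.0 (fully open); grip_force is the grip in N (None keeps the last); returns when the fingers have stopped.
- arm.wait(seconds).
- arm.ik(position, orientation): joint angles nearest the present ones, or None.
- capture(name): name is "scene" or "top" or "wrist"; returns (picture, depth): 384x512x3 uint8, blue, green, red; 384x512 float32, m along the optical axis (not along the pixel's ray), 0 where there is no reading.
- calibration(name): a dict with "fx", "fy", "cx", "cy" (pixels), "R" (3x3) and "t" (3): a world point X has camera coordinates R X + t; the wrist camera has in their place "mount" (4x4, takes a point from camera to tool coordinates, whose origin is the TCP and whose axes are the flange's). Camera axes: x right, y down, z forward; pixel columns grow to the right and rows downward; lengths in m; the calibration is good to about 2 mm. A picture is of the moment at which its call begins: read the wrist's pose just before it. calibration takes no time and is no camera call.
A pose or a line that the arm cannot do raises arm.MotionError and nothing moves.
- arm.job_done(): hands the job in; it is judged then, once.
Readings, each from a call of its own:
- get_time_s(): time.
- get_joint_positions(): joint angles.
- get_qvel(): joint speeds.
- get_joint_torque(): joint torques, N m.
- get_tcp_pos(): TCP position.
- get_orientation(): TCP orientation.
- get_wrist_force(): force on the tool from outside, world axes, zero at the start.
- get_torque(): the same for the moment, N m.
- get_gripper_width(): opening from 0.0 (shut) to 1.0 (fully open).
- get_gripper_force(): force on a finger pad.
Only numpy, scipy, OpenCV 4.12 (cv2) and the standard library are available. Lean on these libraries where they do the work, as an engineer would, in place of code of your own. Each camera call takes 0.05 s, during which the arm holds its last target. There are 200 camera calls.

## Working session

There is one attempt and no reset: what is moved stays moved. The work goes in short steps, each a Python script; the robot and the scene stay as the last script left them, time stands still between calls to the robot, and variables do not carry over. Pictures are saved under pics/ and viewed, at most 14 in all, crops included, and the job is handed in when it is done.

```bash
mkdir -p pics
cat > h.py <<'E'
import numpy as np, cv2
from plant import *
def px2w(name,u,v,d=None,z=None):
    c=calibration(name);R=np.array(c["R"]);t=np.array(c["t"])
    r=np.array([(u-c["cx"])/c["fx"],(v-c["cy"])/c["fy"],1.]);o=-R.T@t;w=R.T@r
    s=d if d is not None else (z-o[2])/w[2]
    return o+s*w
def cloud(name,dep):
    c=calibration(name);v,u=np.mgrid[:384,:512]
    P=np.stack([(u-c["cx"])/c["fx"]*dep,(v-c["cy"])/c["fy"]*dep,dep],-1)
    if name=="wrist":
        from scipy.spatial.transform import Rotation as Ro
        M=np.array(c["mount"]);P=P@M[:3,:3].T+M[:3,3]
        return P@Ro.from_euler('xyz',get_orientation()).as_matrix().T+get_tcp_pos()
    return (P-np.array(c["t"]))@np.array(c["R"])
E
python3 - <<'E'
from h import *
for n in("scene","top"):
    im,d=capture(n);cv2.imwrite(f"pics/{n}0.png",cv2.resize(im,(800,600)));np.savez(f"{n}0.npz",im=im,d=d)
    c=calibration(n);print(n,c["fx"],-np.array(c["R"]).T@c["t"])
print(get_orientation(),get_time_s())
E
```

```text
scene 440.86926896079586 [1.08785338 0.58416168 1.03342505]
top 483.19443219810023 [ 0.21831533 -0.06724993  1.65591831]
[-3.14060714e+00 -1.18488886e-04  2.65836896e-01] 0.1
```

View pics/scene0.png

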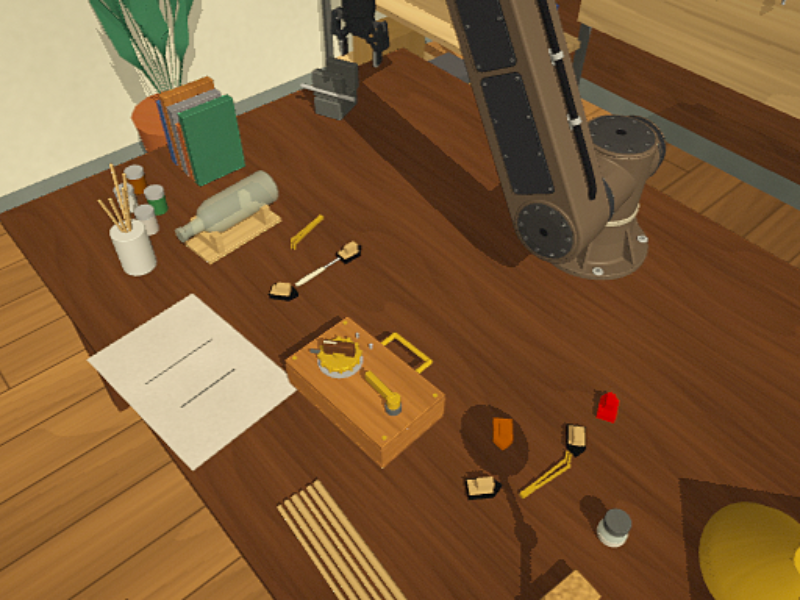

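View pics/top0.png

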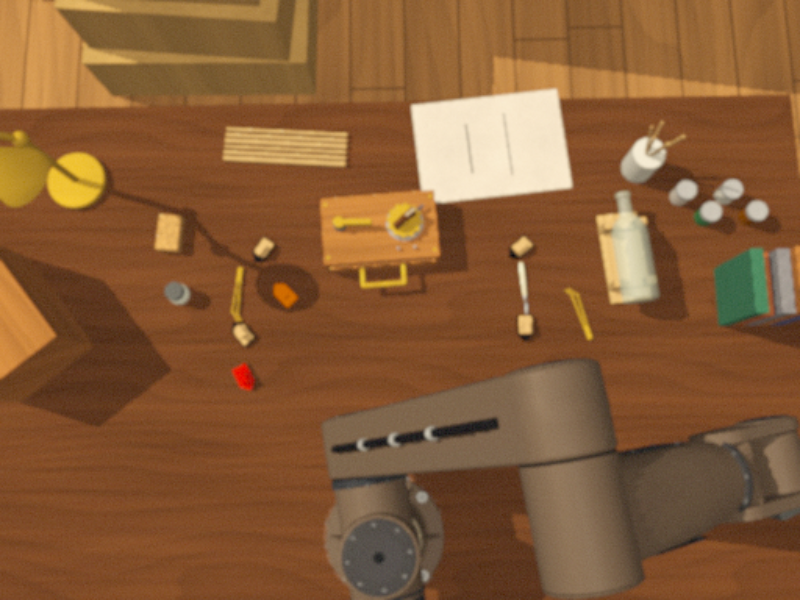

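Candidates in the top view: black hulls at (263,249), (243,334), (522,247) and (526,326). The look-alikes are orange at (285,295) and red at (244,377), both rejected by colour. The press is at (380,230), its handle at (383,283), the lever at (350,222) and the wheel at (405,222).

Run:
```python
from h import *
f=np.load("top0.npz");im,d=f["im"],f["d"];P=cloud("top",d)
s=.64
g=P[int(150):170,205:280];print("desk z",np.median(P[230:245,150:250,2]), "noise",P[230:245,150:250,2].std())
box=np.zeros((384,512),bool);box[int(180*s):int(275*s),int(310*s):int(450*s)]=1
m=box&(abs(P[...,2]-.068)<.008)
pts=P[m][:,:2].astype(np.float32);r=cv2.minAreaRect(pts);print("press",r,cv2.boxPoints(r).round(4).tolist(),m.sum(),np.median(P[m][:,2]))
m=box&(P[...,2]>.08)
print("high",P[m].mean(0))
hs=cv2.cvtColor(im,cv2.COLOR_BGR2HSV)
out=[]
for u,v in((263,249),(243,334),(522,247),(526,326)):
    u*=s;v*=s
    b=np.zeros((384,512),bool);b[int(v)-14:int(v)+14,int(u)-14:int(u)+14]=1
    dark=b&(hs[...,2]<45);pale=b&(hs[...,2]>120)&(hs[...,1]<140)
    both=cv2.minAreaRect(P[dark|pale][:,:2].astype(np.float32))
    print(dark.sum(),pale.sum(),"dark",P[dark].mean(0).round(3),"pale",np.median(P[pale],0).round(3),"pr",cv2.minAreaRect(P[pale][:,:2].astype(np.float32)),both, "z",np.percentile(P[pale][:,2],[5,50,95]).round(3))
T=im[125:260,140:360];cv2.imwrite("pics/crop1.png",np.hstack([cv2.resize(im[145:230,140:200],(400,567),interpolation=2),cv2.resize(im[145:230,305:365],(400,567),interpolation=2)]))
```

```text
desk z 0.001416599194124248 noise 0.09552675087840078
press ((0.6522606015205383, 0.004265829920768738), (0.15867863595485687, 0.24979852139949799), 4.023732662200928) [[0.5644000172615051, 0.12330000102519989], [0.5819000005722046, -0.125900000333786], [0.7401999831199646, -0.11479999870061874], [0.722599983215332, 0.13439999520778656]] 2554 0.06926649096588577
high [ 0.63864169 -0.02383402  0.17144626]
5 90 dark [0.599 0.278 0.013] pale [0.624 0.265 0.016] pr ((0.6244646906852722, 0.2671832740306854), (0.030897585675120354, 0.04215540736913681), 54.359901428222656) ((0.6209936141967773, 0.2696719765663147), (0.030897585675120354, 0.05069749802350998), 54.359901428222656) z [0.009 0.016 0.034]
0 101 dark [nan nan nan] pale [0.431 0.308 0.016] pr ((0.4320291578769684, 0.3089730441570282), (0.04718974232673645, 0.027585837990045547), 35.23703384399414) ((0.4320291578769684, 0.3089730441570282), (0.04718974232673645, 0.027585837990045547), 35.23703384399414) z [0.01  0.016 0.036]
7 113 dark [ 0.6   -0.291  0.012] pale [ 0.615 -0.31   0.016] pr ((0.6069345474243164, -0.30802109837532043), (0.037147119641304016, 0.07110854983329773), 77.91215515136719) ((0.6069614887237549, -0.307895302772522), (0.03740439563989639, 0.07110854983329773), 77.91215515136719) z [0.    0.016 0.033]
8 129 dark [ 0.416 -0.312  0.013] pale [ 0.449 -0.313  0.015] pr ((0.3405793309211731, -0.21076790988445282), (0.05037809908390045, 0.3736919164657593), 48.105777740478516) ((0.3392091393470764, -0.2122952789068222), (0.05448189377784729, 0.3736919164657593), 48.105777740478516) z [-0.001  0.015  0.034]<stdin>:17: RuntimeWarning: Mean of empty slice.
  ret = um.true_divide(
```

View pics/crop1.png

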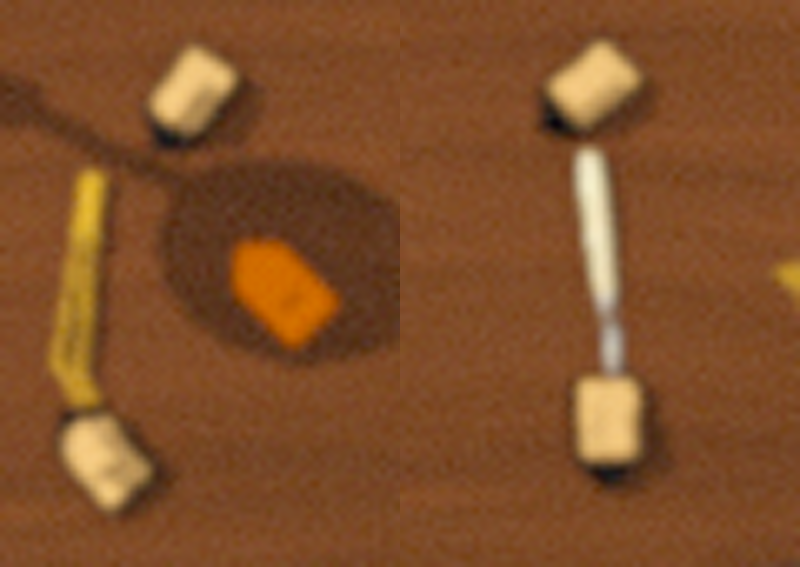

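The close crop shows four pale-decked hulls with black bow tips; the orange look-alike is clearly different. Next, a close look at the press.

Run:
```python
from h import *
arm.move_pose([0.56,0.0,0.38],[np.pi,0,0.07])
print(get_tcp_pos(),get_orientation(),get_joint_positions())
c=calibration("wrist");print(np.array(c["mount"]).round(3),c["fx"])
im,d=capture("wrist");P=cloud("wrist",d);np.savez("w1.npz",im=im,d=d,P=P)
cv2.imwrite("pics/w1.png",cv2.resize(im,(800,600)))
t,_=capture("top");cv2.imwrite("pics/t1.png",t)
```

```text
[ 0.56005666 -0.00060109  0.37983765] [3.14158094e+00 2.43162743e-04 6.92360460e-02] [-1.18988674e-01  2.89931950e-01  1.52449380e+00 -5.87372459e-05
  1.32740358e+00  1.38258577e+00]
[[-0.    -0.961 -0.278  0.071]
 [ 1.    -0.    -0.001  0.   ]
 [ 0.001 -0.278  0.961 -0.126]
 [ 0.     0.     0.     1.   ]] 270.27352176797547
```

View pics/w1.png

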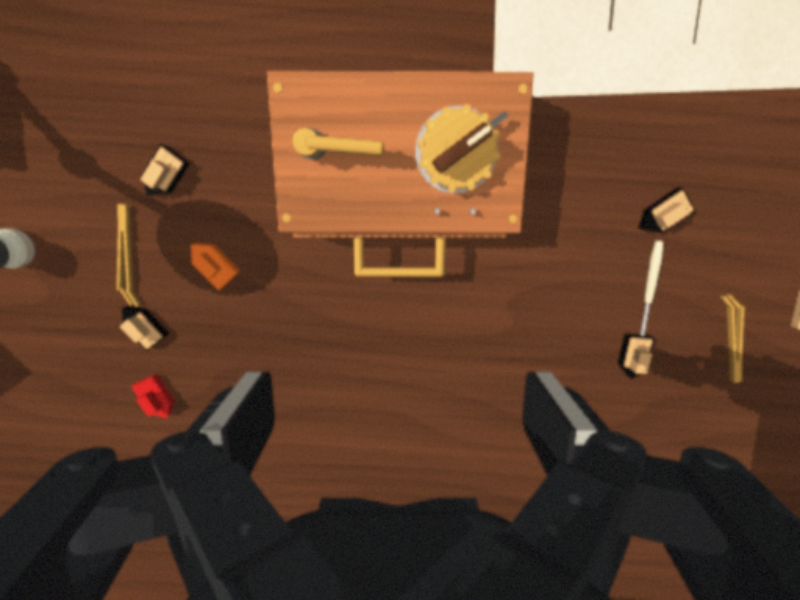

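The wrist view shows the deck corners at (267,71), (533,72), (521,232) and (279,232). The lever pivot is at (305,143) with its end at (382,147), and the wheel is at (457,148). The hulls at (163,170), (143,327), (667,210) and (638,355) all stand upright, and the bystanders are clear of the press.

```bash
cat >> h.py <<'E'
from scipy.spatial.transform import Rotation as Ro
def wray(u,v,z,pos,ori):  # 512x384 pixel of the wrist camera onto plane z
    c=calibration("wrist");M=np.array(c["mount"]);R=Ro.from_euler('xyz',ori).as_matrix()
    r=R@M[:3,:3]@np.array([(u-c["cx"])/c["fx"],(v-c["cy"])/c["fy"],1.]);o=R@M[:3,3]+pos
    return o+(z-o[2])/r[2]*r
E
python3 - <<'E'
from h import *
p,o=get_tcp_pos(),get_orientation();s=.64
for n,u,v,z in(("RL",267,71,.068),("RR",533,72,.068),("FR",521,233,.068),("FL",279,233,.068),("piv",305,143,.104),("tip",382,147,.103),("wheel",461,146,.112),("hbarL",357,272,.047),("hbarR",442,272,.047)):
    print(n,wray(u*s,v*s,z,p,o).round(4))
P=np.load("w1.npz")["P"]
for u,v in((305,143),(370,147),(461,146),(400,200),(400,350),(400,271)): print(P[int(v*s),int(u*s)].round(4))
m=(abs(P[...,2]-.068)<.008);m[:, :160]=0;m[:,350:]=0
r=cv2.minAreaRect(P[m][:,:2].astype(np.float32));print(r)
E
```

```text
RL [0.7193 0.1329 0.068 ]
RR [ 0.7355 -0.1144  0.068 ]
FR [ 0.5868 -0.1256  0.068 ]
FL [0.5696 0.1231 0.068 ]
piv [0.6564 0.0894 0.104 ]
tip [0.6578 0.0207 0.103 ]
wheel [ 0.6628 -0.0487  0.112 ]
hbarL [0.5295 0.043  0.047 ]
hbarR [ 0.536 -0.051  0.047]
[0.6572 0.09   0.1022]
[0.6571 0.0324 0.1036]
[ 0.6631 -0.0482  0.1156]
[0.6112 0.001  0.0686]
[ 4.204e-01 -1.280e-02 -1.000e-04]
[ 0.5346 -0.0045  0.0463]
((0.6532513499259949, 0.004787132143974304), (0.15003792941570282, 0.25066155195236206), 3.663912296295166)
```

```bash
cat >> h.py <<'E'
C=np.array([.6528,.0040]);YAW=.067;PI=np.pi
def pw(x,y,z):
    c,s=np.cos(YAW),np.sin(YAW);return np.array([C[0]+c*x-s*y,C[1]+s*x+c*y,z])
def wp(p):
    d=np.array(p)[:2]-C;c,s=np.cos(YAW),np.sin(YAW);return np.array([c*d[0]+s*d[1],-s*d[0]+c*d[1]])
def down(y): return [PI,0,y]
def lev(q,r=.047,z=.095):
    a=PI+q;return pw(.010+r*np.cos(a),.085+r*np.sin(a),z),down(YAW+q)
def lockmove(q0,q1,n=8):
    for q in np.linspace(q0,q1,n+1)[1:]:
        p,o=lev(q);arm.servo_line(p,o,vel=.08)
E
python3 - <<'E'
from h import *
p,o=lev(PI/2)
arm.grip(.45,25)
arm.move_pose(p+[0,0,.09],o);arm.servo_line(p)
arm.grip(0);print(get_gripper_width(),get_gripper_force())
lockmove(PI/2,.02);print(get_wrist_force(),get_torque(),get_tcp_pos(),get_orientation())
arm.grip(.5);arm.servo_line(get_tcp_pos()+[0,0,.09]);print(get_time_s())
h=pw(-.119,0,.042);o=down(YAW+PI/2)
arm.grip(.38);arm.move_pose(h+[0,0,.11],o)
im,d=capture("wrist");cv2.imwrite("pics/w2.png",im)
arm.servo_line(h,stop_force=15);arm.grip(0,40);print(get_tcp_pos(),get_gripper_width())
E
```

```text
0.13594124117143402 28.13533991575241
[-2.28379359  2.34375016  8.03920782] [0.27777582 0.30703614 0.01522222] [0.61047667 0.08587008 0.09603444] [-3.14147244e+00 -1.32662795e-03  8.69393122e-02]
9.6417
[ 0.53436197 -0.00398536  0.0428951 ] 0.09676754653384696
```

View pics/w2.png

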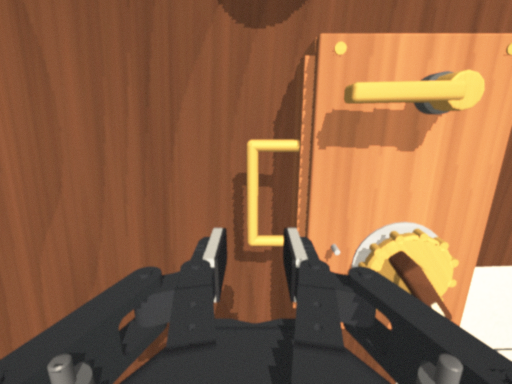

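The lever now points to the front (open), and the handle is between the fingers. Pulling the tray.

Run:
```python
from h import *
p=get_tcp_pos();q=p+pw(-.087,0,0)-pw(0,0,0)
print(arm.servo_line(q,vel=.06,stop_force=30),get_tcp_pos()-p,get_wrist_force())
arm.grip(.38);arm.servo_line(get_tcp_pos()+[0,0,.12],vel=.2)
arm.move_pose([.50,.15,.38],down(0.0));
pp,oo=get_tcp_pos(),get_orientation();im,d=capture("wrist");P=cloud("wrist",d)
cv2.imwrite("pics/w3.png",cv2.resize(im,(800,600)));np.savez("w3.npz",im=im,P=P,pp=pp,oo=oo)
print(get_time_s())
```

```text
False [-8.56667854e-02 -5.72401692e-03  3.40336113e-05] [7.15831468 8.50413911 1.48824721]
17.1583
```

View pics/w3.png

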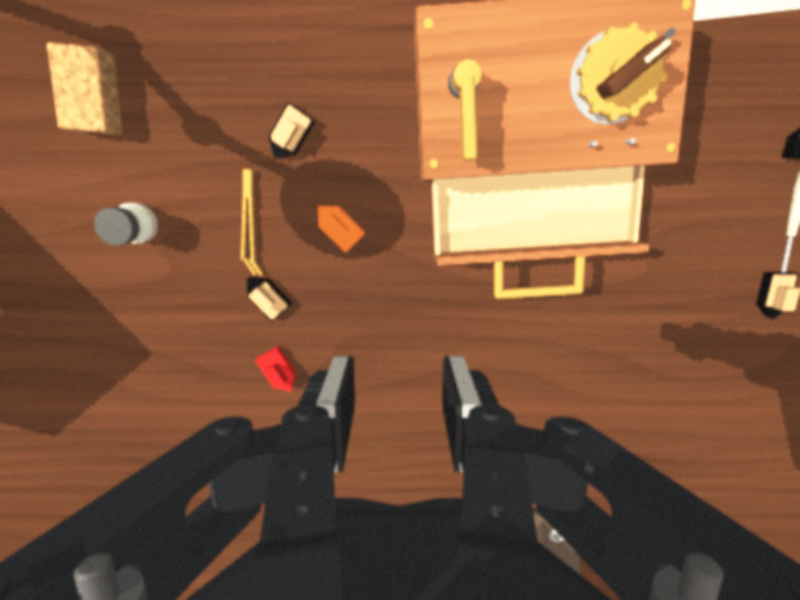

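The tray is pulled out and empty, at about (540,205), with the lever at front. The left hulls are at (291,130) and (268,297). Starting with those two.

```bash
cat >> h.py <<'E'
def find(exp,ztop=.028,rad=.06):
    im,d=capture("wrist");P=cloud("wrist",d)
    hs=cv2.cvtColor(im,cv2.COLOR_BGR2HSV)
    m=(abs(P[...,2]-ztop)<.006)&(np.linalg.norm(P[...,:2]-exp,axis=-1)<rad)&(hs[...,2]>90)&(d>0)
    m=cv2.morphologyEx(m.astype(np.uint8),cv2.MORPH_OPEN,np.ones((3,3)))
    n,L,S,_=cv2.connectedComponentsWithStats(m)
    if n<2: return None,im
    k=1+S[1:,4].argmax();pts=P[L==k][:,:2].astype(np.float32)
    (c,(w,h),a)=cv2.minAreaRect(pts);a=np.radians(a)
    if w<h: a+=PI/2
    return (np.array(c),a,max(w,h),min(w,h),S[k,4]),im
def near(a,ref): # nearest equivalent (half turn) of a to ref
    return a+PI*round((ref-a)/PI)
def pick(exp,tag):
    exp=np.array(exp);ref=np.arctan2(exp[1],exp[0])+1.0
    arm.grip(.5,30)
    arm.move_pose([*exp,.17],down(np.arctan2(exp[1],exp[0])))
    r,im=find(exp);cv2.imwrite(f"pics/p{tag}.png",im);print(tag,r)
    if r is None or not(.02<r[2]<.034 and .009<r[3]<.021): return None
    y=near(r[1],np.arctan2(exp[1],exp[0])+.8)
    arm.move_pose([*r[0],.10],down(y))
    r2,im=find(r[0],rad=.03)
    print(" near",r2)
    if r2 is not None and .02<r2[2]<.034: r=r2;y=near(r[1],y)
    arm.servo_line([*r[0],.033],down(y),vel=.1,stop_force=12);arm.grip(0,30)
    w=get_gripper_width();print(" w",w,get_gripper_force(),get_tcp_pos(),get_time_s())
    arm.servo_line([*r[0],.20],vel=.2);print(" w",get_gripper_width(),get_gripper_force())
    return get_gripper_width()>.1
def place(ty,tx=-.117):
    t=pw(tx,ty,.2);y=near(YAW,get_orientation()[2])
    y=YAW if get_joint_positions()[0]+1.571-YAW<2.5 and abs(y-YAW)<.1 else y
    arm.move_pose(t,down(y))
    print(" w",get_gripper_width());t[2]=.0505
    s=arm.servo_line(t,vel=.1,stop_force=6);print(" placed",s,get_tcp_pos(),get_gripper_width())
    arm.grip(.42);arm.servo_line([t[0],t[1],.2],vel=.2);print(get_time_s())
E
python3 - <<'E'
from h import *
f=np.load("w3.npz")
A=wray(291*.64,130*.64,.028,f["pp"],f["oo"])[:2];B=wray(268*.64,297*.64,.028,f["pp"],f["oo"])[:2];print(A,B)
if pick(A,"A"): place(.080)
E
```

```text
[0.62059503 0.26246137] [0.43826065 0.30226925]
A (array([0.61859065, 0.27091137]), np.float64(2.5268595733826014), 0.026047958061099052, 0.014226915314793587, np.int32(363))
 near (array([0.61873525, 0.27062291]), np.float64(2.531660254142605), 0.026778675615787506, 0.014028842560946941, np.int32(618))
 w 0.15853668117880532 30.97586452960968 [0.61907008 0.27072152 0.03376748] 21.5833
 w 0.15668366236718392 30.23497760295868
 w 0.15387923441984755
 placed False [0.53094469 0.0759942  0.0509848 ] 0.15452608291780162
26.3833
```

```bash
python3 - <<'E'
from h import *
if pick([.435,.306],"B"): place(.028)
E
python3 - <<'E'
from h import *
if pick([.61,-.306],"C"): place(-.080)
arm.move_pose([.46,-.2,.3],down(0));im,d=capture("wrist");cv2.imwrite("pics/w4.png",cv2.resize(im,(800,600)));print(get_tcp_pos())
E
```

```text
B (array([0.43450579, 0.31198251]), np.float64(0.6869644671357843), 0.026182731613516808, 0.013839014805853367, np.int32(349))
 near (array([0.43547359, 0.31241822]), np.float64(0.6828567408914188), 0.02624296024441719, 0.01341946516185999, np.int32(609))
 w 0.15202871184488564 30.667174458503723 [0.43569592 0.31254971 0.03365012] 30.8833
 w 0.1527036401536437 29.829455316066742
 w 0.15269509170033588
 placed True [0.53327962 0.02406838 0.07442557] 0.156275067041571
35.275
C (array([ 0.61470628, -0.30482781]), np.float64(2.2787311901442373), 0.026068102568387985, 0.014064183458685875, np.int32(365))
 near (array([ 0.61495793, -0.30534059]), np.float64(2.2871286031144478), 0.026735059916973114, 0.013413945212960243, np.int32(615))
 w 0.15500593326347484 30.457395315170288 [ 0.6152838  -0.30550615  0.03379958] 38.55
 w 0.15150579841309414 29.757711589336395
 w 0.15248618190165195
 placed False [ 0.54165392 -0.08370597  0.05099228] 0.1545280432097487
43.35
[ 0.46028639 -0.19922104  0.29859543]
```

View pics/w4.png

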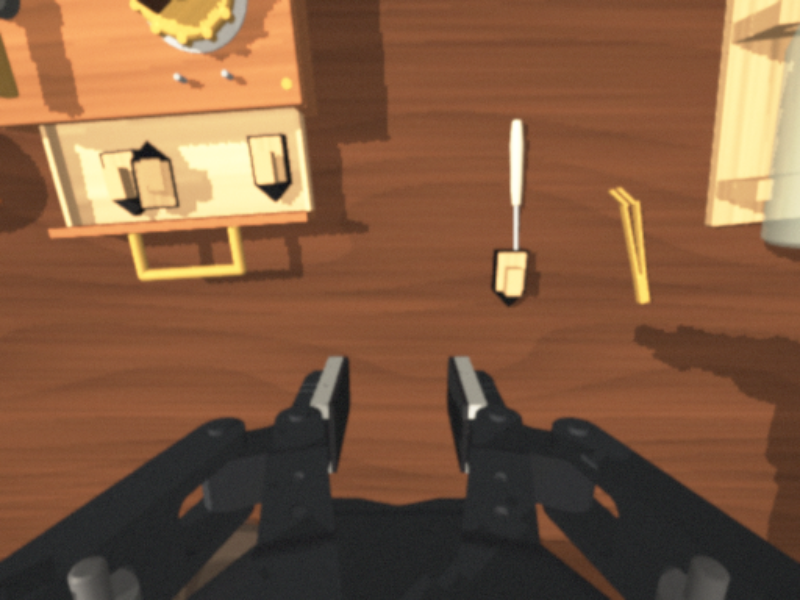

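Hull A was knocked to mid-tray, and B was then set down partly on top of it at (150,175). C stands at (268,165) and D is untouched at (510,275). A close look at the pair next.

Run:
```python
from h import *
t=pw(-.117,.03,.2);arm.move_pose(t,down(YAW))
im,d=capture("wrist");P=cloud("wrist",d);np.savez("w5.npz",im=im,P=P);cv2.imwrite("pics/w5.png",cv2.resize(im,(800,600)))
```

```text
(no output)
```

View pics/w5.png

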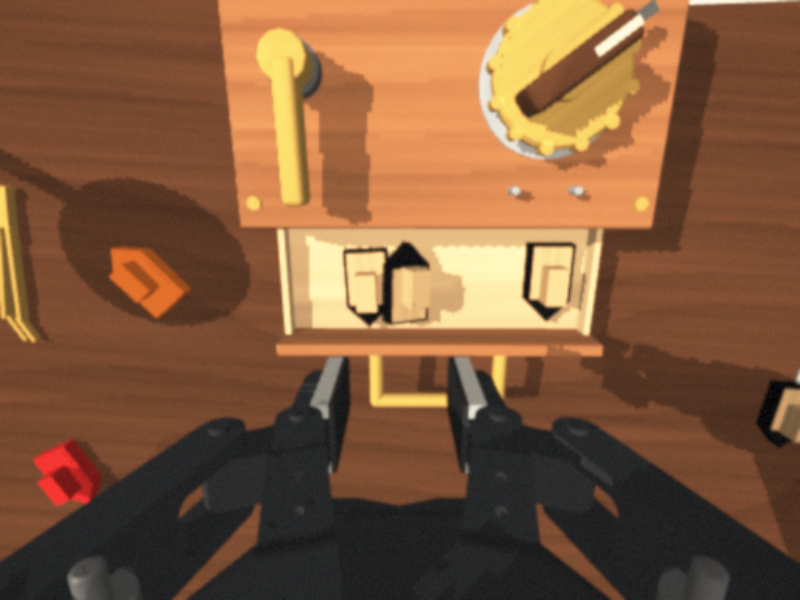

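Run:
```python
from h import *
P=np.load("w5.npz")["P"]
for u,v in((365,290),(350,265),(380,310),(365,262),(408,290),(408,260),(395,315),(425,315),(425,265),(390,280),(408,280),(420,285),(400,285),(450,255),(320,290),(550,285)):
    p=P[int(v*.64),int(u*.64)];print((u,v),wp(p).round(4),p[2].round(4))
```

```text
(365, 290) [-0.1179  0.0525] 0.0452
(350, 265) [-0.1035  0.0634] 0.0294
(380, 310) [-0.1374  0.0427] 0.0293
(365, 262) [-0.1014  0.0533] 0.0289
(408, 290) [-0.117   0.0225] 0.0488
(408, 260) [-0.0993  0.0223] 0.0344
(395, 315) [-0.1375  0.0322] 0.0403
(425, 315) [-0.1412  0.0092] 0.0288
(425, 265) [-0.1038  0.0098] 0.0282
(390, 280) [-0.1121  0.0353] 0.042
(408, 280) [-0.1107  0.0225] 0.048
(420, 285) [-0.1137  0.0151] 0.0488
(400, 285) [-0.1164  0.0278] 0.0377
(450, 255) [-0.099  -0.0093] 0.0169
(320, 290) [-0.1254  0.0893] 0.0158
(550, 285) [-0.115  -0.0754] 0.0438
```

B leans at about 0.4 rad with one edge on A. Pinching A lengthwise and sliding it left will let B drop upright.

Run:
```python
from h import *
r,_=find(pw(-.117,.0525,0)[:2],ztop=.0445,rad=.02);print(r,wp(r[0]))
x,y=wp(r[0]);o=down(YAW+PI/2)
arm.grip(.42,30);arm.move_pose(pw(x,y,.12),o);arm.servo_line(pw(x,y,.051),vel=.1,stop_force=10)
print(wp(get_tcp_pos()),get_tcp_pos()[2]);arm.grip(0);print(get_gripper_width())
arm.servo_line(pw(-.117,.084,.051),vel=.06);arm.grip(.42);arm.servo_line(pw(-.117,.084,.2),vel=.2)
t=pw(-.117,.03,.2);arm.move_pose(t,down(YAW))
im,d=capture("wrist");P=cloud("wrist",d);cv2.imwrite("pics/w6.png",cv2.resize(im,(800,600)))
for ty in(.084,.02,-.08):
    for z in (.0445,):
        r=find(pw(-.117,ty,0)[:2],ztop=z,rad=.03)[0];print(r and (wp(r[0]),r[1:]))
print(get_time_s())
```

```text
(array([0.52824354, 0.04817735]), np.float64(0.10643579625756595), 0.026130003854632378, 0.014115532860159874, np.int32(322)) [-0.12131933  0.05241727]
[-0.12109298  0.05239553] 0.05135445594766444
0.29383586638273435
(array([-0.1158727 ,  0.08439488]), (np.float64(0.09851483945112734), 0.0255415178835392, 0.014530968852341175, np.int32(335)))
(array([-0.11702771,  0.02842029]), (np.float64(0.052078830841042464), 0.025612087920308113, 0.013907901011407375, np.int32(316)))
(array([-0.11698588, -0.07955882]), (np.float64(0.07775742954574999), 0.02548248879611492, 0.01478355098515749, np.int32(357)))
51.2583
```

View pics/w6.png

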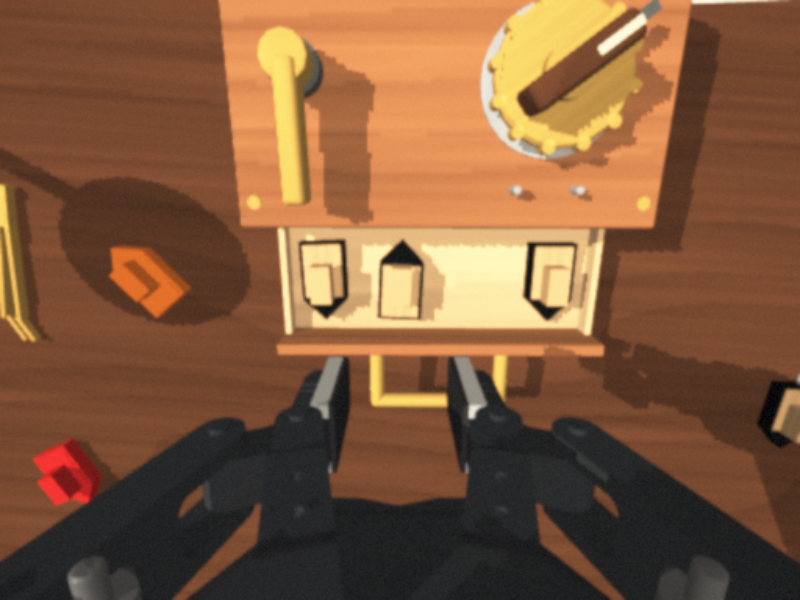

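Three hulls now stand upright and separate, at (323,280), (401,285) and (550,280). Next is D.

Run:
```python
from h import *
if pick([.449,-.313],"D"): place(-.028)
t=pw(-.117,0,.2);arm.move_pose(t,down(YAW))
for ty in(.084,.028,-.028,-.08):
    r,im=find(pw(-.117,ty,0)[:2],ztop=.0445,rad=.035);print(r and (wp(r[0]),r[1:]))
cv2.imwrite("pics/w7.png",cv2.resize(im,(800,600)));print(get_time_s())
```

```text
D (array([ 0.43610865, -0.31062806]), np.float64(0.006567562787446913), 0.026218321174383163, 0.014062718488276005, np.int32(348))
 near (array([ 0.43608654, -0.31117037]), np.float64(3.141360559100793), 0.026275234296917915, 0.013465010561048985, np.int32(595))
 w 0.15349871023325 30.262759029865265 [ 0.43630398 -0.31133067  0.03367715] 54.75
 w 0.14875464950331682 29.46648359298706
 w 0.1554965558860623
 placed False [ 0.53817437 -0.03180911  0.05098374] 0.15517859930787448
59.7667
(array([-0.11583851,  0.08359111]), (np.float64(0.08490558693811805), 0.026263801380991936, 0.014893593266606331, np.int32(358)))
(array([-0.11711071,  0.02821611]), (np.float64(0.02258872014540273), 0.02614523097872734, 0.01388167031109333, np.int32(335)))
(array([-0.11689055, -0.02784579]), (np.float64(0.07611668096528738), 0.02581443451344967, 0.013979705050587654, np.int32(338)))
(array([-0.11722713, -0.07984154]), (np.float64(0.06087426571973301), 0.02605125680565834, 0.014710242860019207, np.int32(348)))
60.2167
```

View pics/w7.png

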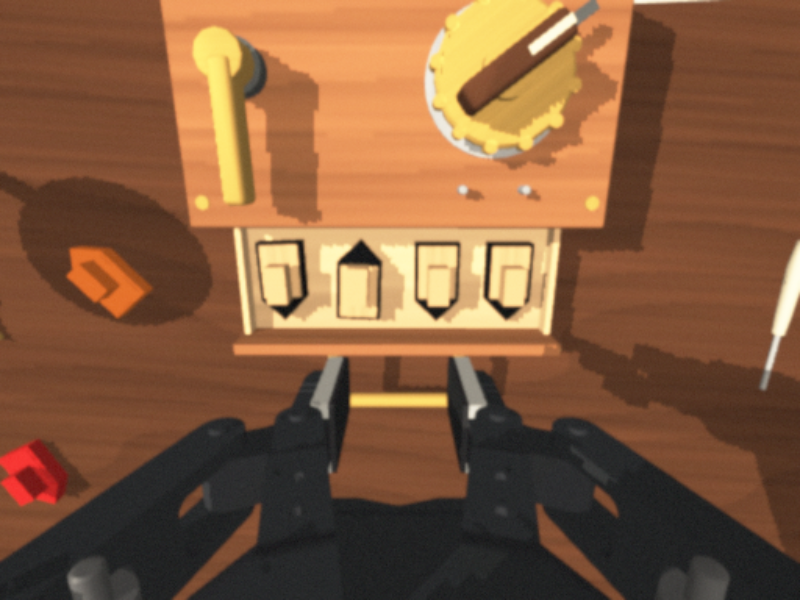

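All four hulls stand upright in the tray, at (280,280), (358,285), (437,280) and (510,280). Push it home, then close the lock.

Run:
```python
from h import *
o=down(YAW+PI/2);arm.grip(.38,40)
h=pw(-.2047,0,.042)
arm.move_pose(h+[0,0,.12],o);arm.servo_line(h,vel=.15,stop_force=15);print(wp(get_tcp_pos()))
arm.grip(0,40);print(get_gripper_width(),wp(get_tcp_pos()))
arm.servo_line(pw(-.13,0,.042),vel=.05,stop_force=25)
print(arm.servo_line(pw(-.113,0,.042),vel=.03,stop_force=18),wp(get_tcp_pos()),get_wrist_force())
arm.grip(.38);arm.wait(.2);arm.servo_line(pw(-.118,0,.16),vel=.2)
im,d=capture("wrist")
arm.move_pose([0.54,0.0,0.3],down(YAW));im,d=capture("wrist");cv2.imwrite("pics/w8.png",cv2.resize(im,(800,600)));print(get_time_s())
```

```text
[-2.04451254e-01 -3.96589247e-05]
0.09942409078474046 [-2.04365379e-01 -8.57450285e-05]
False [-0.11436521 -0.00016124] [-8.70794537 -4.41548919 11.58577183]
68.3167
```

View pics/w8.png

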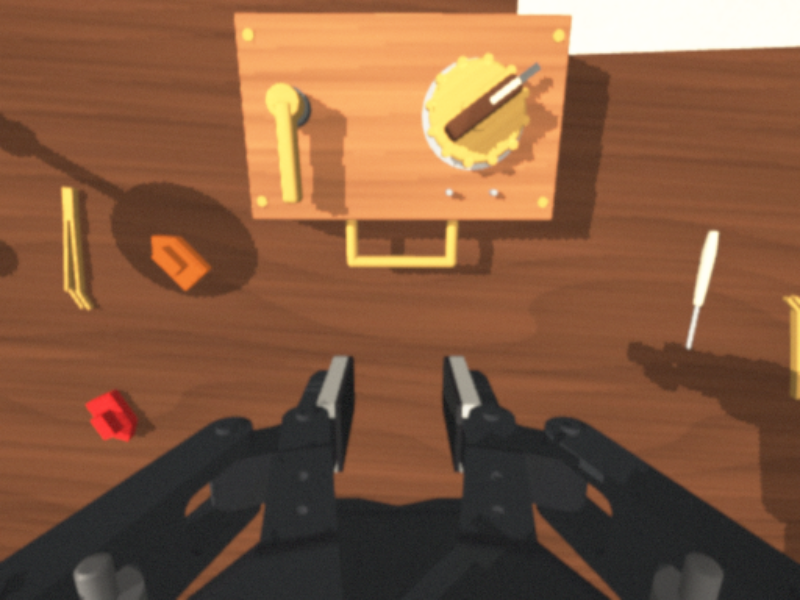

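The tray is fully home: its panel no longer shows in front of the deck edge at y≈218. The lever still points to the front and the wheel is slack. Closing the lock.

Run:
```python
from h import *
p,o=lev(.02);arm.grip(.45,25)
arm.move_pose(p+[0,0,.09],o);arm.servo_line(p,stop_force=15);arm.grip(0);print(get_gripper_width())
lockmove(.02,PI/2-.01);arm.wait(.2);print(get_wrist_force(),get_torque(),get_orientation())
arm.grip(.45);arm.servo_line(get_tcp_pos()+[0,0,.1],vel=.2)
arm.move_pose([0.56,0.0,0.3],down(YAW));pp,oo=get_tcp_pos(),get_orientation();im,d=capture("wrist");P=cloud("wrist",d)
np.savez("w9.npz",im=im,P=P,pp=pp,oo=oo);cv2.imwrite("pics/w9.png",cv2.resize(im,(800,600)))
for lo,c in((.098,wp([0,0])*0+[.01,.085]),):
    m=(abs(P[...,2]-.103)<.006)&(np.linalg.norm(P[...,:2]-pw(.01,.085,0)[:2],axis=-1)<.08)
    m&=np.linalg.norm(P[...,:2]-pw(.01,.085,0)[:2],axis=-1)>.03
    e=P[m][:,:2].mean(0)-pw(.01,.085,0)[:2];print("lock",np.arctan2(e[1],e[0])-YAW-PI+2*PI,m.sum())
m=(abs(P[...,2]-.114)<.006)&(np.linalg.norm(P[...,:2]-pw(.005,-.055,0)[:2],axis=-1)<.04)
(c,s,a)=cv2.minAreaRect(P[m][:,:2].astype(np.float32));print("bar",wp(c),s,np.radians(a)-YAW);print(get_time_s())
```

```text
0.13300936124387416
[ 1.31566913 -0.56572974  7.88903414] [ 0.10179424 -0.01510619  0.08376015] [3.13924381e+00 2.68096724e-04 1.62353804e+00]
lock 1.568798631826911 401
bar [ 0.00536442 -0.05403089] (0.014014839194715023, 0.055693693459033966) 0.6371434540634495
75.6667
```

View pics/w9.png

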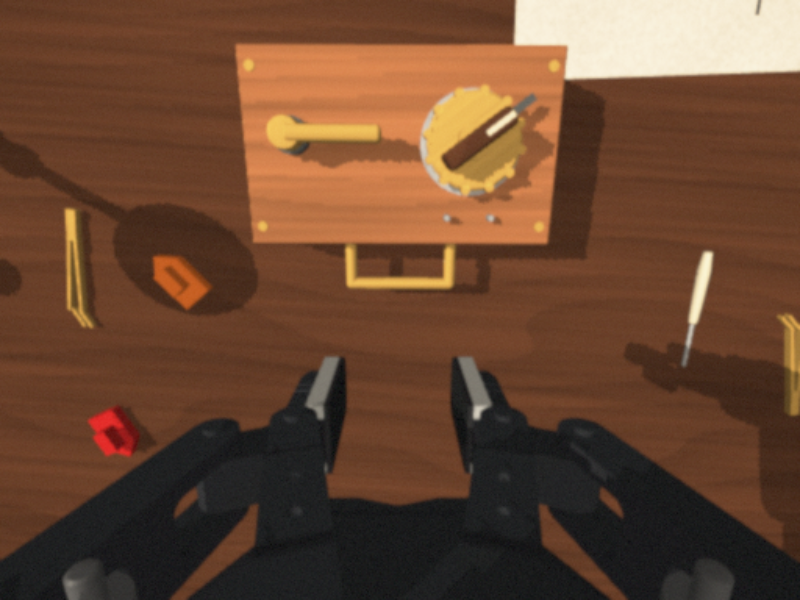

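The lock is closed at 1.57 rad. The wheel bar sits at −0.93 rad in the press frame, so q≈0.39 and it needs about 2.2 rad clockwise.

```bash
cat > wheel.py <<'E'
from h import *
def bar():
    arm.move_pose([0.56,0.0,0.3],down(YAW));im,d=capture("wrist");P=cloud("wrist",d)
    m=(abs(P[...,2]-.114)<.006)&(np.linalg.norm(P[...,:2]-pw(.005,-.055,0)[:2],axis=-1)<.04)
    (c,s,a)=cv2.minAreaRect(P[m][:,:2].astype(np.float32));a=np.radians(a)
    if s[0]<s[1]: a+=PI/2
    return wp(c),s,a-YAW,im
def wind(a0,a1):  # tool angles in the press frame, a1<a0 is clockwise
    c=(.0053,-.0545)
    arm.grip(.45,90);arm.move_pose(pw(*c,.19),down(YAW+a0));arm.servo_line(pw(*c,.109),stop_force=15)
    arm.grip(0,90);print(get_gripper_width(),get_tcp_pos())
    for a in np.linspace(a0,a1,12)[1:]: arm.servo_line(pw(*c,.109),down(YAW+a),vel=.1)
    print(get_orientation(),get_gripper_width(),get_torque(),get_wrist_force(),get_time_s())
    arm.wait(.3);arm.grip(.45);arm.servo_line(pw(*c,.19),vel=.2)
E
python3 - <<'E'
from wheel import *
wind(PI-.934,0.0)
b=bar();print(b[:3]);cv2.imwrite("pics/w10.png",cv2.resize(b[3],(800,600)));print(get_time_s())
E
```

```text
0.14295444853031183 [ 0.66200846 -0.05023751  0.11048091]
[ 3.14113204e+00 -8.24293333e-04  6.65874759e-02] 0.13784521991139362 [-0.12928483  0.68783994 -0.00495806] [-3.90724631 -0.25373143  6.2333316 ] 82.725
(array([ 0.00564324, -0.05437691]), (0.054924461990594864, 0.014372226782143116), np.float64(-0.0036924164758291994))
84.6833
```

View pics/w10.png

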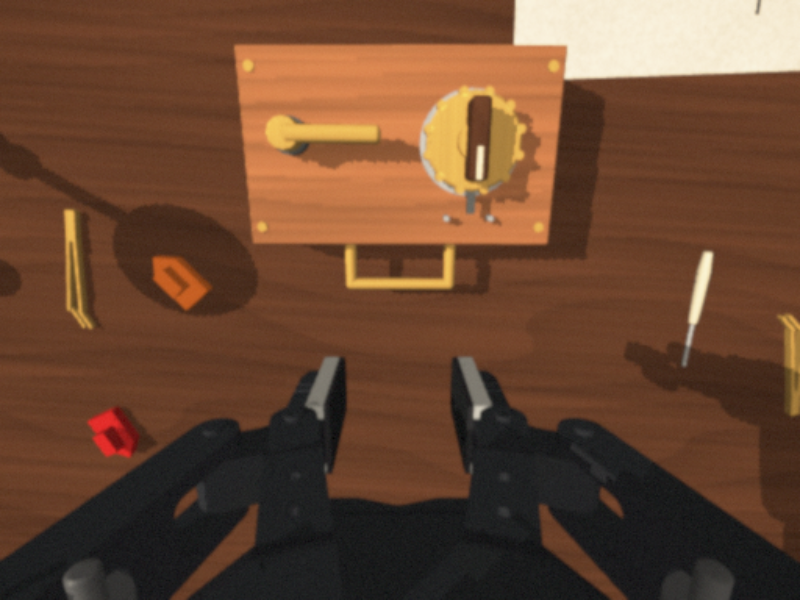

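The pointer at (470,205) sits between the pins at (447,218) and (490,218). The lock is closed, the tray is home and the gripper is clear.

```bash
python3 -c "
from plant import *
arm.wait(.5);print(arm.job_done())"
```

```text
the job is handed in; nothing more can be done
None
```

The job is handed in: all four hulls were standing upright in the tray when I pushed it home, the lock lever is closed (measured at 1.57 rad), and the wheel is wound to about 2.6 rad with its pointer between the pins.

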